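# Gauge the tortilla press gap with the spatula blade

## Task

Pick up the spatula by its bamboo handle and use its tapered blade to feel the gap of the tortilla press: with the blade lying flat on the lower plate, slide it straight in at the open side, between the two plates, until it drags snugly against both, and stop there without prising the upper plate noticeably up (no more than about 2 mm). Finish while still holding the spatula by the handle, still and nipped at that depth, so the hinge pin can be tightened. Leave the bowls, the lidded box and the clay cup where they are.

Things in the scene. Friction and masses are not known exactly. Their poses are not given: they have to be found in the camera images.
- spatula: Spatula, 265 mm long, 90 g, lying flat side down. Origin: underside, below the handle's grip point. x points to the blade tip, z up. Bamboo handle x -90..40 mm, 18 wide, 20 high. Grey silicone neck x 33..78, 24 wide, 13 high. Grey silicone blade x 75..175, 60 wide: a wedge, its top sloping from 13 mm thick at the neck to 3 mm at the tip. Whole underside is one plane (z 0), kept down in use.
- blade_tip (a point): Middle of the blade's tip edge, on the underside, 175 mm ahead of the spatula's origin; axes as the spatula's.
- press: Base of the metal tortilla press, fixed. Origin: underside, roughly below the middle of the upper plate (which spans x -100..90 mm here). x points from the open side (mouth) to the hinge, z up. Lower plate flat, 190 mm wide, x -140..130 mm, top at z 50 mm, 16 mm thick: it sticks out 40 mm before the upper plate's edge as an open lip.
- mouth (a point): Middle of the mouth: on the lower plate's top face, right below the upper plate's front edge. Axes as the press's: x leads inward between the plates.
- press_head: Hinge posts carrying the upper plate, fixed, set at a different height each time. Origin: above the press's origin, level with the upper plate's underside: its height over the lower plate's top is the gap (6 to 10 mm). Axes as the press's. Plates parallel at the start.
- press_lid (a joint): Hinge of the upper plate (180 wide, 190 long, 12 mm thick, front edge 215 mm from the pin). 0 = resting at its stop, parallel to the lower plate; grows as the front edge lifts (0.01 rad = 2.15 mm). Only its weight (0.6 to 1 kg, 3 to 5 N at the edge) holds it down. Its lever is thrown back past the hinge, 110 mm above the plate there; ribs rise 8 mm over the plate.
- lid_edge (a point): Middle of the upper plate's front lower edge; above point mouth by the gap, when resting.
- bowls: Bystander: stack of three nested steel bowls, 160 mm across, 82 mm high, loose; origin under its centre.
- lidded_box: Bystander: yellow plastic box with clip-on lid, 118 x 198 x 84 mm, loose; origin under its centre.
- clay_cup: Bystander: clay cup, 70 mm across, 85 mm high, loose; origin under its centre.

How it is judged:
By the outcome, as a careful person would: the job done as asked, in the order asked, and still so for the second after the job is handed in, while the arm keeps its last pose, push and grip.
It also fails if it takes over 42 s, if anything falls off the work surface, if the arm or the gripper's body presses on something with over 40 N, if the wrist force passes 120 N, or if a joint passes its speed limit or range.

## Robot

A 6-joint arm with a two-finger parallel gripper is mounted at the origin on the work surface. World frame = base frame: x ahead of the robot, y to its left, z up, the work surface at z = 0. Lengths are in m, angles in rad, forces in N, time in s.
With the tool pointing down it reaches from about 0.225 to 0.875 m from the base axis. Payload 3.4 kg.
Tool frame: the origin (TCP) lies at the very end of the fingers, on their centre line; the grasp point (between the pads) lies 19 mm behind it (manip.pinch_z is the distance from the TCP to the grasp point, in m); z points along the fingers, y is the line along which they close (so a half turn about z gives the same grasp; the last joint's range is limited). The gripper opens to 85 mm and grips with 20 to 120 N. Pads are 22 mm wide; open, the fingers measure 114 mm over their backs; the gripper's body (76 mm by 85 mm) begins 54 mm behind the grasp point. The pads swing forward as they close: fully open they stand 13 mm farther back than shut.
Start: joints at [-1.323, 0.276, 1.505, -0, 1.361, -0.121], TCP at [0.207, -0.536, 0.231] pointing down, gripper open.
Joint ranges: [-2.89, 2.89], [-0.75, 2.08], [0.22, 2.7], [-1.18, 4.32], [0.11, 2.71], [-2.7, 2.7]. Speed limits (rad/s): [2.57, 2.57, 3.14, 3.14, 3.14, 3.14].

## Interface

Orientations are given as a unit quaternion [w, x, y, z].
In Python, from rig import manip gives the robot as it stands. The module is installed in compiled form; this text tells all that it offers.
- The arm moves only by the shell command python3 -m jog 'ROWS' [FORCE]. ROWS is JSON, a list of rows, each an object of numbers: "dx", "dy", "dz": the shift along the tool's x, y, z each as a share of 25 cm, from -1 to 1; "ax", "ay", "az": the turn, a rotation vector about the tool's x, y, z each as a share of 90 degrees, from -1 to 1; "grip": the opening, from -1 (shut) to 1 (fully open), so that 0 is half open. A call has 1 to 5 rows; each row is the pose to reach, as a shift and turn from the pose commanded when the call began, along the tool's axes at that moment; what a row does not reach only later rows make up. A row lasts 1/12 s, in which the tool goes at most 41.7 mm and 7.16 degrees, less where a joint would pass 70% of its speed; a pose out of reach is approached as far as the arm can. A call with a number of a shift or a turn outside -1 to 1 is refused whole. A call with a gripper value outside its range is refused whole. The fingers move at their own pace and stop on an object; FORCE is the grip in N (left out, the last holds). Time passes only in rows, so rows that repeat a pose let the fingers close. It gives the time, the measured TCP pose, the force, the opening and the grip force at its end, in the units of the state.
- manip.get_state(): the state, without advancing time (a new reading comes with each control period).
- manip.get_image(name): name is "side" or "top" or "wrist"; returns a dict with "img" (420x560x3 uint8, red, green, blue), "mtx" (3x3 intrinsics, pixels), "world_to_cam" (4x4, takes a point from world to camera coordinates); the wrist camera has in their place "T_tool_cam" (4x4, takes a point from camera to tool coordinates, whose origin is the TCP and whose axes are the flange's). Camera axes: x right, y down, z forward; pixel columns grow to the right and rows downward; lengths in m; the calibration is good to about 2 mm. The wrist camera is an equidistant fisheye: a pixel r from the principal point sees the ray r / f radians off the axis. A picture is of the moment at which its call begins: read the wrist's pose just before it. There is no depth.
- manip.sign_off(): hands the job in; it is judged then, once.
The state is a dict: "clock": time; "qpos": joint angles; "qd": joint speeds; "effort": joint torques, N m; "position": TCP position; "ee_rot": TCP orientation; "contact_force": force on the tool from outside, world axes, zero at the start; "moment": the same for the moment, N m; "width": finger opening in m; "gripper_force": force on a finger pad.
Only numpy, scipy, OpenCV 4.12 (cv2) and the standard library are available. Lean on these libraries where they do the work, as an engineer would, in place of code of your own. Each camera call takes 0.05 s, during which the arm holds its last target. There are 200 camera calls.

## Working session

There is one attempt and no reset: what is moved stays moved. The work goes in short steps, Python scripts to look and compute and a shell command to move; the robot and the scene stay as the last step left them, time stands still between calls to the robot, and variables do not carry over. Pictures are saved under pics/ and viewed, at most 10 in all, crops included, and the job is handed in when it is done.

```bash
mkdir -p pics; python3 - <<'E'
from rig import manip
import cv2,numpy as np
for n in("top","side"):
    d=manip.get_image(n);cv2.imwrite(f"pics/{n}0.png",d["img"][:,:,::-1]);print(n,d["mtx"].round(1).tolist(),d["world_to_cam"].round(4).tolist())
s=manip.get_state();print(s)
E
```

```text
top [[429.7, 0.0, 283.6], [0.0, 429.7, 203.7], [0.0, 0.0, 1.0]] [[-0.0037, -0.9999, 0.0134, 0.001], [-0.983, 0.0012, -0.1837, 0.6201], [0.1836, -0.0139, -0.9829, 0.9529], [0.0, 0.0, 0.0, 1.0]]
side [[501.3, 0.0, 285.4], [0.0, 501.3, 204.8], [0.0, 0.0, 1.0]] [[-0.8651, -0.5014, -0.0165, 0.522], [-0.3454, 0.6192, -0.7052, 0.28], [0.3638, -0.6044, -0.7088, 0.9516], [0.0, 0.0, 0.0, 1.0]]
{'clock': 0.1, 'qpos': array([-1.32301559e+00,  2.76537025e-01,  1.50599896e+00,  3.09837676e-05,
        1.36072349e+00, -1.21052311e-01]), 'qd': array([ 0.00092777, -0.00179317, -0.00298691,  0.00071123,  0.00016297,
       -0.0003674 ]), 'effort': array([ 1.13449671e-03, -4.17699373e+01, -2.46404457e+01, -1.21904045e-04,
        5.84469584e-03,  1.40974993e-05]), 'position': array([ 0.20716356, -0.53587728,  0.23052624]), 'ee_rot': array([-8.32698258e-04,  9.83043665e-01,  1.83369729e-01, -3.76549268e-05]), 'contact_force': array([0.60171205, 0.33434531, 0.57537725]), 'moment': array([-0.02420031,  0.05589903, -0.05774981]), 'gripper_force': 0.0, 'width': 0.08540604447183761}
```

View pics/top0.png

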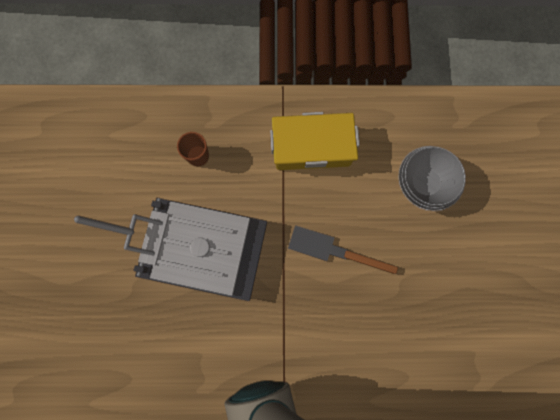

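View pics/side0.png

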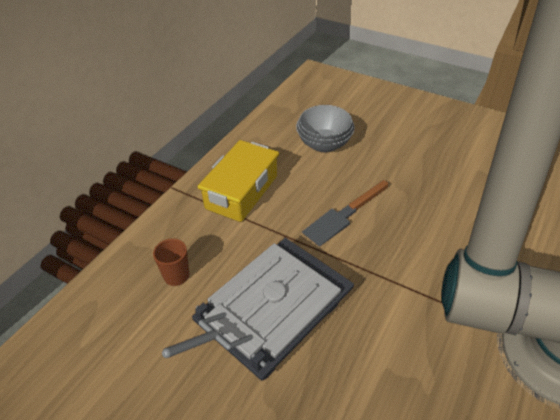

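The top view shows the press with its mouth facing right (lip corners about (267,220) and (251,299)). The spatula blade tip is near (290,240), pointing at it, and the handle end is at about (403,270). The side view agrees, and the path is clear.

```bash
cat > h.py <<'E'
import numpy as np,cv2
from scipy.spatial.transform import Rotation as R
def rays(d,px):
    W=d["world_to_cam"];Rm=W[:3,:3];c=-Rm.T@W[:3,3]
    p=np.c_[np.atleast_2d(px),np.ones(len(np.atleast_2d(px)))]
    return c,(np.linalg.inv(d["mtx"])@p.T).T@Rm
def onplane(d,px,z):
    c,r=rays(d,px);return c+r*((z-c[2])/r[:,2])[:,None]
def proj(d,X):
    p=np.atleast_2d(X)@d["world_to_cam"][:3,:3].T+d["world_to_cam"][:3,3];p=p@d["mtx"].T
    return p[:,:2]/p[:,2:]
E
python3 - <<'E'
from h import *
from rig import manip
d=manip.get_image("top");im=d["img"]
hsv=cv2.cvtColor(im,cv2.COLOR_RGB2HSV)
def big(m,x0,x1,y0,y1):
    k=np.zeros_like(m);k[y0:y1,x0:x1]=m[y0:y1,x0:x1]
    c=max(cv2.findContours(k,cv2.RETR_EXTERNAL,cv2.CHAIN_APPROX_NONE)[0],key=cv2.contourArea);return c
for n,p in dict(handle=(370,261),blade=(310,243),neck=(339,252),lip=(250,270),lid=(215,260),wood=(330,300),side=(262,240)).items():print(n,im[p[1],p[0]],hsv[p[1],p[0]])
H,S,V=cv2.split(hsv)
m=((H<13)&(S>140)).astype(np.uint8)*255
c=big(m,335,415,240,290);b=cv2.boxPoints(cv2.minAreaRect(c));print("handle px",b.round(1).tolist(),onplane(d,b,.015).round(4).tolist())
m=((S<75)).astype(np.uint8)*255
c=big(m,280,350,220,275);b=cv2.boxPoints(cv2.minAreaRect(c));print("blade px",b.round(1).tolist(),onplane(d,b,.005).round(4).tolist(), cv2.approxPolyDP(c,3,True)[:,0].tolist())
c=big(m,130,275,190,305);a=cv2.approxPolyDP(c,3,True)[:,0];print("press",a.tolist())
cr=im[190:310,130:420];cv2.imwrite("pics/topc.png",cv2.resize(cr,None,fx=2.7,fy=2.7,interpolation=cv2.INTER_CUBIC)[:,:,::-1])
E
```

```text
handle [122  78  48] [ 12 155 122]
blade [73 73 73] [ 0  0 73]
neck [72 70 70] [ 0  7 72]
lip [60 58 61] [140  13  61]
lid [143 139 138] [  6   9 143]
wood [121  96  66] [ 16 116 121]
side [49 45 45] [ 0 21 49]
handle px [[344.1000061035156, 256.70001220703125], [346.29998779296875, 250.10000610351562], [397.29998779296875, 267.1000061035156], [395.1000061035156, 273.70001220703125]] [[0.4985, -0.1459, 0.015], [0.5142, -0.1517, 0.015], [0.4733, -0.2728, 0.015], [0.4577, -0.2667, 0.015]]
blade px [[287.1000061035156, 247.6999969482422], [295.0, 224.0], [350.20001220703125, 242.39999389648438], [342.29998779296875, 266.1000061035156]] [[0.5212, -0.0093, 0.005], [0.5792, -0.029, 0.005], [0.5337, -0.1634, 0.005], [0.4765, -0.1424, 0.005]] [[295, 226], [288, 248], [324, 260], [329, 254], [345, 258], [346, 249], [333, 245], [333, 237]]
press [[132, 216], [130, 239], [137, 218], [148, 222], [142, 247], [130, 247], [140, 253], [134, 267], [136, 276], [249, 300], [266, 221], [159, 198], [152, 202], [154, 208], [149, 218]]
```

View pics/topc.png

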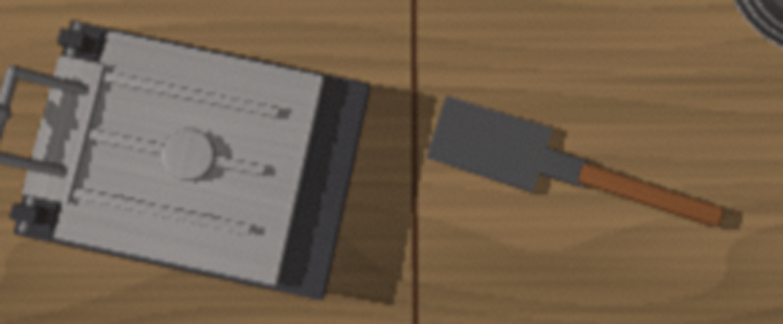

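```bash
cat > m.py <<'E'
from h import *
from rig import manip
d=manip.get_image("top")
f=lambda u,v,z:onplane(d,[(130+u/2.7,190+v/2.7)],z)[0]
tip=f(436.5,127,.003);end=f(721,217,.012);print("tip",tip,"end",end,"len",np.linalg.norm((tip-end)[:2]))
a=(tip-end)[:2];a/=np.linalg.norm(a);yaw=np.arctan2(a[1],a[0]);print("spat yaw",yaw)
o1=tip[:2]-.175*a;o2=end[:2]+.09*a;print("origin",o1,o2)
L1,L2=f(369,84,.05),f(325,298,.05);T1,T2=f(323,74,.07),f(277,286,.07)
print("lip",L1,L2,np.linalg.norm(L1-L2),"lid",T1,T2,np.linalg.norm(T1-T2))
e=(L1-L2)[:2];e/=np.linalg.norm(e)
e2=(T1-T2)[:2];e2/=np.linalg.norm(e2);print("edge angs",np.arctan2(e[1],e[0]),np.arctan2(e2[1],e2[0]))
S1=f(73,20,.05)
n=np.array([-e[1],e[0]]);print("inward",n,np.arctan2(n[1],n[0]),"mouth by lip",(L1+L2)[:2]/2+.04*n,"by lid",(T1+T2)[:2]/2)
s=manip.get_state();q=s["ee_rot"];M=R.from_quat(np.r_[q[1:],q[0]]).as_matrix();print(M.round(3))
E
python3 m.py
```

```text
tip [ 0.54737474 -0.02069222  0.003     ] end [ 0.46567054 -0.27261103  0.012     ] len 0.26483704893728804
spat yaw 1.2571727669939334
origin [ 0.49338594 -0.18715606] [ 0.49343621 -0.18700105]
lip [0.57997919 0.03934598 0.05      ] [0.39828641 0.07570328 0.05      ] 0.18529468355348866 lid [0.58576441 0.0781223  0.07      ] [0.40885029 0.11414723 0.07      ] 0.18054473970066376
edge angs -0.19749475700393523 -0.2008829977933744
inward [0.1962134  0.98056122] 1.3733015697909614 mouth by lip [0.49698134 0.09674708] by lid [0.49730735 0.09613477]
[[ 0.933  0.361 -0.   ]
 [ 0.361 -0.933  0.001]
 [ 0.    -0.001 -1.   ]]
```

```bash
cat > go.py <<'E'
from h import *
from rig import manip
import sys
x,y,z,yaw=map(float,sys.argv[1:5])
s=manip.get_state();q=s["ee_rot"];M=R.from_quat(np.r_[q[1:],q[0]])
Z=np.array([0,0,-1.]);X=np.array([np.cos(yaw),np.sin(yaw),0]);T=R.from_matrix(np.c_[X,np.cross(Z,X),Z])
d=M.inv().apply(np.array([x,y,z])-s["position"]);r=(M.inv()*T).as_rotvec()
print("shift",(d/.25).round(3),"turn",(r/(np.pi/2)).round(4),"rows",np.linalg.norm(d)/.0417,np.degrees(np.linalg.norm(r))/7.16)
print("clock",s["clock"],"pos",s["position"].round(4),"F",s["contact_force"].round(2),"M",s["moment"].round(2),"w",s["width"],"gf",s["gripper_force"])
E
python3 -m jog '[{"dx":0.8,"dy":-0.44,"az":-0.565,"grip":1},{"dx":0.8,"dy":-0.44,"az":-0.565,"grip":1},{"dx":0.8,"dy":-0.44,"az":-0.565,"grip":1},{"dx":0.8,"dy":-0.44,"az":-0.565,"grip":1},{"dx":0.8,"dy":-0.44,"az":-0.565,"grip":1}]'
python3 go.py 0.4934 -0.187 0.1 1.257
```

```text
shift [ 1.571 -0.889  0.524] turn [-6.000e-04 -4.000e-04 -5.654e-01] rows 11.268962858105564 7.107405792612221
clock 0.2 pos [ 0.2072 -0.536   0.2308] F [-0.3  -0.15  0.05] M [0.05 0.05 0.01] w 0.0854734445836503 gf 0.0schema error: expected keys dx, dy, dz, ax, ay, az, grip
```

All keys are required.

```bash
python3 -m jog '[{"dx":0.8,"dy":-0.44,"dz":0,"ax":0,"ay":0,"az":-0.565,"grip":1},{"dx":0.8,"dy":-0.44,"dz":0,"ax":0,"ay":0,"az":-0.565,"grip":1},{"dx":0.8,"dy":-0.44,"dz":0,"ax":0,"ay":0,"az":-0.565,"grip":1},{"dx":0.8,"dy":-0.44,"dz":0,"ax":0,"ay":0,"az":-0.565,"grip":1},{"dx":0.8,"dy":-0.44,"dz":0,"ax":0,"ay":0,"az":-0.565,"grip":1}]'
python3 go.py 0.4934 -0.187 0.1 1.257
```

```text
clock: 0.62
position: [0.3421, -0.3753, 0.2312]
ee_rot: [-0.0, 0.878, 0.479, 0.0]
contact_force: [0.6, -1.1, -0.4]
width: 0.0855
gripper_force: 0.0
shift [0.961 0.101 0.525] turn [ 0.000e+00 -1.000e-04 -1.642e-01] rows 6.592118125300706 2.0637130932284085
clock 0.6167 pos [ 0.3421 -0.3753  0.2312] F [ 0.64 -1.07 -0.36] M [-0.   -0.04 -0.01] w 0.08553184406095314 gf 0.0
```

```bash
python3 -m jog '[{"dx":0.96,"dy":0.1,"dz":0.5,"ax":0,"ay":0,"az":-0.164,"grip":1},{"dx":0.96,"dy":0.1,"dz":0.5,"ax":0,"ay":0,"az":-0.164,"grip":1},{"dx":0.96,"dy":0.1,"dz":0.5,"ax":0,"ay":0,"az":-0.164,"grip":1},{"dx":0.96,"dy":0.1,"dz":0.5,"ax":0,"ay":0,"az":-0.164,"grip":1},{"dx":0.96,"dy":0.1,"dz":0.5,"ax":0,"ay":0,"az":-0.164,"grip":1}]' >/dev/null
python3 go.py 0.4934 -0.187 0.1 1.257
```

```text
shift [0.213 0.076 0.139] turn [ 0.0004  0.0002 -0.0036] rows 1.5916403221179058 0.04533655849154393
clock 1.0333 pos [ 0.4586 -0.2315  0.1348] F [ 0.42 -1.49  0.02] M [-0.03  0.01 -0.01] w 0.08538682514080928 gf 0.0
```

```bash
python3 -m jog '[{"dx":0.21,"dy":0.075,"dz":0.14,"ax":0,"ay":0,"az":-0.003,"grip":1},{"dx":0.21,"dy":0.075,"dz":0.14,"ax":0,"ay":0,"az":-0.003,"grip":1},{"dx":0.21,"dy":0.075,"dz":0.14,"ax":0,"ay":0,"az":-0.003,"grip":1},{"dx":0.21,"dy":0.075,"dz":0.14,"ax":0,"ay":0,"az":-0.003,"grip":1}]' >/dev/null
python3 go.py 0.4934 -0.187 0.1 1.257
cat > w.py <<'E'
from h import *
from rig import manip
import sys
s=manip.get_state();d=manip.get_image("wrist");im=d["img"];K=d["mtx"]
np.savez("w.npz",pos=s["position"],q=s["ee_rot"],**d)
cv2.imwrite(sys.argv[1],im[:,:,::-1]);print(K.round(1).tolist(),d["T_tool_cam"].round(3).tolist())
E
python3 w.py pics/w1.png
```

```text
shift [ 0.006  0.004 -0.002] turn [-0.0015  0.      0.0012] rows 0.04573941167123147 0.024767546099956593
clock 1.3667 pos [ 0.4919 -0.1881  0.0995] F [-0.09 -0.76  0.49] M [-0.   -0.01  0.03] w 0.08516625516005845 gf 0.0
[[325.2, 0.0, 279.4], [0.0, 325.2, 210.6], [0.0, 0.0, 1.0]] [[0.0, -0.965, -0.264, 0.068], [1.0, 0.001, -0.001, 0.0], [0.001, -0.264, 0.965, -0.143], [0.0, 0.0, 0.0, 1.0]]
```

View pics/w1.png

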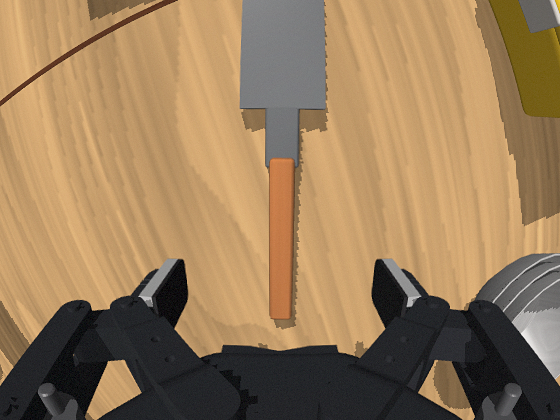

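The wrist view shows the handle centred between the open fingers, running from about (282,160) to (281,318), with the blade ahead. I'll convert those pixels and check them against the estimate.

```bash
cat >> h.py <<'E'
def wr(px,z,f="w.npz"):
    d=np.load(f);K=d["mtx"];T=d["T_tool_cam"];q=d["q"];M=R.from_quat(np.r_[q[1:],q[0]]).as_matrix()
    v=(np.atleast_2d(px)-K[:2,2])/K[0,0];th=np.linalg.norm(v,axis=1)
    r=np.c_[v/th[:,None]*np.sin(th)[:,None],np.cos(th)]@T[:3,:3].T@M.T
    c=M@T[:3,3]+d["pos"];return c+r*((z-c[2])/r[:,2])[:,None]
E
python3 - <<'E'
from h import *
a=wr([(282,160),(281.5,316),(283.5,107)],.02);a[2]=wr([(283.5,107)],.013)[0];print(a)
v=(a[0]-a[1])[:2];L=np.linalg.norm(v);v/=L;print(L,np.arctan2(v[1],v[0]),"origin",a[1][:2]+.09*v,a[0][:2]-.04*v,a[2][:2]-.075*v)
E
```

```text
[[ 0.50684406 -0.1472905   0.02      ]
 [ 0.46862921 -0.26569985  0.02      ]
 [ 0.51909611 -0.11264716  0.013     ]]
0.12442327294270623 1.2586143252968756 origin [ 0.49627144 -0.18004995] [ 0.49455863 -0.18535712] [ 0.49606091 -0.18402208]
```

```bash
python3 go.py 0.4946 -0.185 0.004 1.2585
python3 -m jog '[{"dx":0.015,"dy":0.006,"dz":0.38,"ax":0,"ay":0,"az":0,"grip":1},{"dx":0.015,"dy":0.006,"dz":0.38,"ax":0,"ay":0,"az":0,"grip":1},{"dx":0.015,"dy":0.006,"dz":0.38,"ax":0,"ay":0,"az":0,"grip":1},{"dx":0.015,"dy":0.006,"dz":0.38,"ax":0,"ay":0,"az":0,"grip":1},{"dx":0.015,"dy":0.006,"dz":0.38,"ax":0,"ay":0,"az":0,"grip":0.5}]' 60
python3 go.py 0.4946 -0.185 0.004 1.2585
```

```text
shift [0.02  0.005 0.386] turn [-0.0004  0.0004 -0.0007] rows 2.3143975461881725 0.010848837606271006
clock 1.4167 pos [ 0.492  -0.1892  0.1004] F [-0.56 -0.7   0.19] M [-0.03  0.02  0.  ] w 0.08555799771262024 gf 0.0
clock: 1.83
position: [0.4946, -0.1876, 0.0059]
ee_rot: [0.0, 0.81, 0.587, -0.0]
contact_force: [0.6, -0.3, -0.5]
width: 0.0754
gripper_force: 0.0
shift [ 0.01  -0.003  0.008] turn [ 0.0003  0.0003 -0.0025] rows 0.07701605261197081 0.03228544643166306
clock 1.8333 pos [ 0.4946 -0.1876  0.0059] F [ 0.58 -0.25 -0.5 ] M [ 0.03 -0.03 -0.01] w 0.07540820384324265 gf 0.0
```

Close on the handle.

```bash
J='{}'; python3 -m jog '[{"dx":0.005,"dy":0,"dz":0.004,"ax":0,"ay":0,"az":0,"grip":-0.8},{"dx":0.005,"dy":0,"dz":0.004,"ax":0,"ay":0,"az":0,"grip":-0.8},{"dx":0.005,"dy":0,"dz":0.004,"ax":0,"ay":0,"az":0,"grip":-0.8},{"dx":0.005,"dy":0,"dz":0.004,"ax":0,"ay":0,"az":0,"grip":-0.8},{"dx":0.005,"dy":0,"dz":0.004,"ax":0,"ay":0,"az":0,"grip":-0.8}]' 80
python3 -m jog '[{"dx":0,"dy":0,"dz":0,"ax":0,"ay":0,"az":0,"grip":-0.8},{"dx":0,"dy":0,"dz":0,"ax":0,"ay":0,"az":0,"grip":-0.8},{"dx":0,"dy":0,"dz":0,"ax":0,"ay":0,"az":0,"grip":-0.8},{"dx":0,"dy":0,"dz":0,"ax":0,"ay":0,"az":0,"grip":-0.8},{"dx":0,"dy":0,"dz":0,"ax":0,"ay":0,"az":0,"grip":-0.8}]'
python3 go.py 0.4946 -0.185 0.1 1.2585
```

```text
clock: 2.25
position: [0.4956, -0.1853, 0.0058]
ee_rot: [0.001, 0.809, 0.588, 0.0]
contact_force: [-0.6, 0.6, 4.5]
width: 0.0162
gripper_force: 79.9
clock: 2.67
position: [0.4956, -0.1853, 0.0058]
ee_rot: [0.001, 0.809, 0.588, 0.0]
contact_force: [-0.9, -0.2, 6.0]
width: 0.0156
gripper_force: 80.0
shift [-0.    -0.004 -0.377] turn [ 0.0012  0.0004 -0.0013] rows 2.2591736389914048 0.02294557540403317
clock 2.6667 pos [ 0.4956 -0.1853  0.0058] F [-0.93 -0.23  5.99] M [-0.01  0.18  0.01] w 0.015628254740282798 gf 79.97231125831604
```

```bash
python3 -m jog '[{"dx":0,"dy":0,"dz":-0.4,"ax":0,"ay":0,"az":0,"grip":-0.8},{"dx":0,"dy":0,"dz":-0.4,"ax":0,"ay":0,"az":0,"grip":-0.8},{"dx":0,"dy":0,"dz":-0.4,"ax":0,"ay":0,"az":0,"grip":-0.8},{"dx":0,"dy":0,"dz":-0.4,"ax":0,"ay":0,"az":0,"grip":-0.8}]'
python3 go.py 0.4507 -0.134 0.09 1.3716;  python3 w.py pics/w2.png
```

```text
clock: 3.0
position: [0.4983, -0.1865, 0.1095]
ee_rot: [0.005, 0.809, 0.588, 0.002]
contact_force: [0.2, -1.0, -0.4]
width: 0.0159
gripper_force: 79.1
shift [ 0.141 -0.247  0.075] turn [ 0.0066  0.0017 -0.0733] rows 1.7627530413381272 0.9250116698505465
clock 3.0 pos [ 0.4983 -0.1865  0.1095] F [ 0.16 -0.98 -0.39] M [-0.06  0.01 -0.03] w 0.015870830548429332 gf 79.07757639884949
[[325.2, 0.0, 279.4], [0.0, 325.2, 210.6], [0.0, 0.0, 1.0]] [[0.0, -0.965, -0.264, 0.068], [1.0, 0.001, -0.001, 0.0], [0.001, -0.264, 0.965, -0.143], [0.0, 0.0, 0.0, 1.0]]
```

View pics/w2.png

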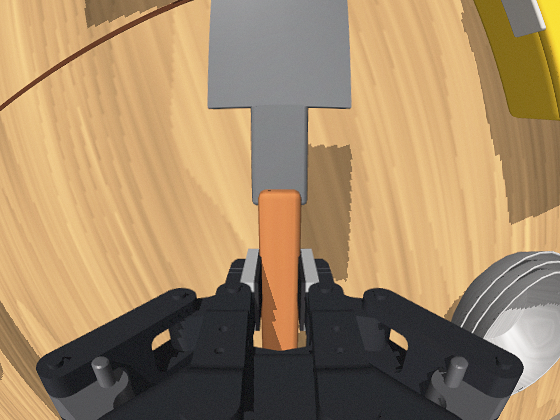

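The handle is held squarely, with the blade straight ahead on the image axis (columns 210 to 351). Now I'll move it in front of the mouth, keeping it high.

```bash
python3 -m jog '[{"dx":0.14,"dy":-0.245,"dz":0.04,"ax":0.004,"ay":0,"az":-0.073,"grip":-0.8},{"dx":0.14,"dy":-0.245,"dz":0.04,"ax":0.004,"ay":0,"az":-0.073,"grip":-0.8},{"dx":0.14,"dy":-0.245,"dz":0.04,"ax":0.004,"ay":0,"az":-0.073,"grip":-0.8},{"dx":0.14,"dy":-0.245,"dz":0.04,"ax":0.004,"ay":0,"az":-0.073,"grip":-0.8},{"dx":0.14,"dy":-0.245,"dz":0.04,"ax":0.004,"ay":0,"az":-0.073,"grip":-0.8}]' >/dev/null
python3 go.py 0.4507 -0.134 0.09 1.3716; python3 - <<'E'
from h import *
from rig import manip
I=[]
for n in("top","side"):
    d=manip.get_image(n);np.savez(n+".npz",**d)
    c=proj(d,[.49,.04,.06])[0].astype(int);x=max(c[0]-100,0);y=max(c[1]-75,0)
    k=d["img"][y:y+150,x:x+130 if 0 else x+200];print(n,x,y);I.append(cv2.resize(k,(800,600),interpolation=cv2.INTER_CUBIC)[:,:,::-1])
    cv2.imwrite(f"pics/{n}3.png",cv2.resize(I[-1],(800,600)))
E
```

```text
shift [-0.003  0.013  0.015] turn [-0.0043 -0.0001 -0.0003] rows 0.12040641072412392 0.0547527720170259
clock 3.4667 pos [ 0.4476 -0.1327  0.0937] F [ 0.63 -0.6  -1.14] M [-0.03 -0.02 -0.01] w 0.01573326985402296 gf 79.04463171958923
top 166 184
side 221 173
```

View pics/top3.png

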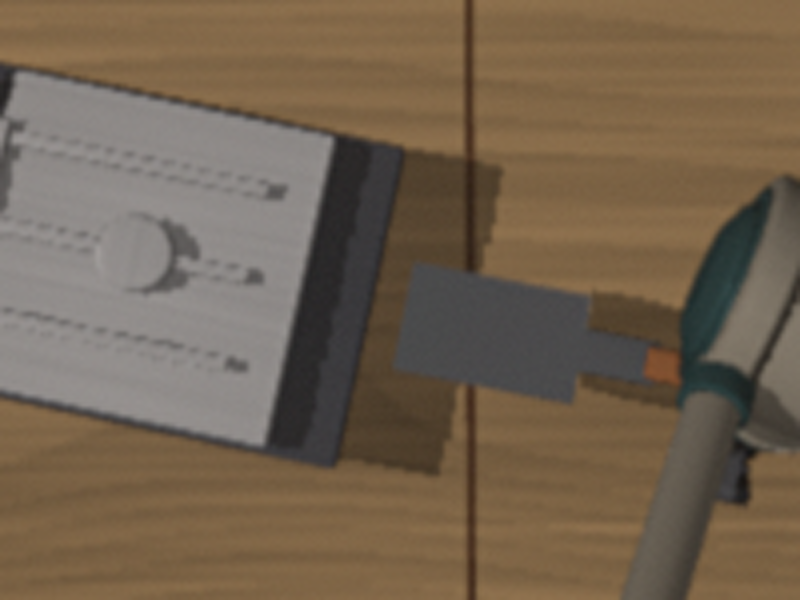

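View pics/side3.png

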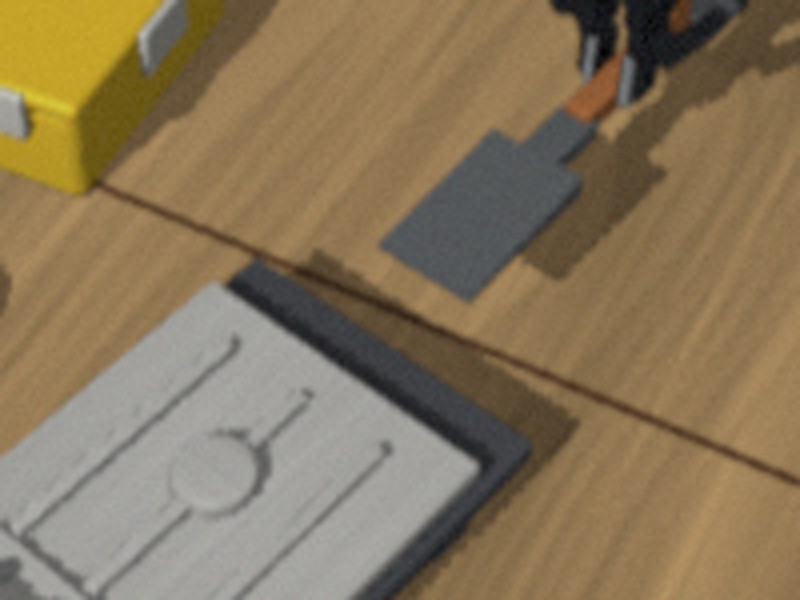

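The top view shows the blade parallel to the press axis in front of the lip (tip corners at crop (415,264) and (395,370)). The side view has the same corners at (380,243) and (472,301). I'll triangulate the blade, lip and lid.

```bash
cat > tri.py <<'E'
from h import *
from rig import manip
t,s=[dict(np.load(n+".npz")) for n in("top","side")]
def tri(a,b):
    P=[d["mtx"]@d["world_to_cam"][:3] for d in(t,s)]
    X=cv2.triangulatePoints(*P,np.array(a,float).reshape(2,1)/4+[[166],[184]],np.array(b,float).reshape(2,1)/4+[[221],[173]]);return (X[:3]/X[3])[:,0]
D=dict(tipA=((415,264),(380,243)),tipB=((395,370),(472,301)),backA=((590,296),(492,130)),backB=((574,402),(580,182)),lipA=((403,148),(256,260)),lipB=((334,466),(532,446)),lidA=((336,136),(213,283)),lidB=((266,446),(485,463)))
r={k:tri(*v) for k,v in D.items()}
for k,v in r.items():print(k,v.round(4))
g=lambda k:(r[k+"A"]+r[k+"B"])/2
for k in("tip","back","lip","lid"):print(k,g(k).round(4))
for a,b in(("tip","back"),("lid","lip")):
    v=g(a)-g(b);print(a,np.linalg.norm(v),np.arctan2(v[1],v[0]))
for k in("tip","lip","lid"):
    v=r[k+"B"]-r[k+"A"];print(k,"perp yaw",np.arctan2(v[1],v[0])+np.pi/2,np.linalg.norm(v))
st=manip.get_state();print(st["position"], "tcp->tip",g("tip")-st["position"])
E
python3 tri.py
```

```text
tipA [0.5093 0.0312 0.0887]
tipB [0.4507 0.0421 0.087 ]
backA [ 0.4908 -0.0655  0.0971]
backB [ 0.4337 -0.0559  0.0939]
lipA [0.5811 0.0393 0.0429]
lipB [0.397  0.0779 0.0414]
lidA [0.5854 0.0777 0.0603]
lidB [0.4081 0.1144 0.0639]
tip [0.48   0.0367 0.0879]
back [ 0.4622 -0.0607  0.0955]
lip [0.489  0.0586 0.0421]
lid [0.4968 0.0961 0.0621]
tip 0.09923780387780282 1.390643416427274
lid 0.0431273613299253 1.367267801438526
tip perp yaw 4.52978024290135 0.059606285130285375
lip perp yaw 4.50537298306788 0.18817896587928468
lid perp yaw 4.508069171658629 0.18105032922616998
[ 0.44850952 -0.13338501  0.09418312] tcp->tip [ 0.03145523  0.17003867 -0.00631968]
```

```bash
python3 go.py 0.4575 -0.0969 0.066 1.3536
```

```text
shift [0.15  0.007 0.113] turn [-0.0036  0.      0.0107] rows 1.126402528878526 0.14239865278734878
clock 3.5667 pos [ 0.4485 -0.1334  0.0942] F [ 0.    0.52 -1.37] M [0.   0.01 0.01] w 0.015659321139501286 gf 79.04475331306458
```

```bash
python3 -m jog '[{"dx":0.15,"dy":0.007,"dz":0.08,"ax":-0.004,"ay":0,"az":0.011,"grip":-0.8},{"dx":0.15,"dy":0.007,"dz":0.09,"ax":-0.004,"ay":0,"az":0.011,"grip":-0.8},{"dx":0.15,"dy":0.007,"dz":0.1,"ax":-0.004,"ay":0,"az":0.011,"grip":-0.8},{"dx":0.15,"dy":0.007,"dz":0.105,"ax":-0.004,"ay":0,"az":0.011,"grip":-0.8},{"dx":0.15,"dy":0.007,"dz":0.105,"ax":-0.004,"ay":0,"az":0.011,"grip":-0.8}]' >/dev/null
python3 go.py 0.4575 -0.0969 0.057 1.3536
```

```text
shift [0.001 0.001 0.044] turn [ 0.0002  0.0001 -0.0003] rows 0.26603906837155245 0.0039902157202881235
clock 3.9833 pos [ 0.4571 -0.0971  0.0681] F [ 0.02 -1.   -0.73] M [-0.04  0.02  0.02] w 0.015795124411159912 gf 79.01315689086914
```

```bash
python3 -m jog '[{"dx":0,"dy":0,"dz":0.03,"ax":0,"ay":0,"az":0,"grip":-0.8},{"dx":0,"dy":0,"dz":0.03,"ax":0,"ay":0,"az":0,"grip":-0.8},{"dx":0,"dy":0,"dz":0.03,"ax":0,"ay":0,"az":0,"grip":-0.8}]' | grep -E "pos|force"
for i in 1 2 3; do python3 -m jog '[{"dx":0,"dy":0,"dz":0.005,"ax":0,"ay":0,"az":0,"grip":-0.8},{"dx":0,"dy":0,"dz":0.005,"ax":0,"ay":0,"az":0,"grip":-0.8},{"dx":0,"dy":0,"dz":0.005,"ax":0,"ay":0,"az":0,"grip":-0.8}]' | grep -E "pos|contact"; python3 go.py 0.4575 -0.0969 0.057 1.3536|tail -1; done
```

```text
position: [0.4564, -0.0967, 0.0604]
contact_force: [-0.5, -0.3, 0.4]
gripper_force: 79.0
position: [0.4567, -0.0964, 0.0595]
contact_force: [-0.1, -0.7, -1.0]
clock 4.4833 pos [ 0.4567 -0.0964  0.0595] F [-0.08 -0.66 -0.97] M [-0.04 -0.04 -0.  ] w 0.015713487996153824 gf 79.01626825332642
position: [0.4566, -0.0962, 0.0582]
contact_force: [0.3, 1.2, 0.7]
clock 4.7333 pos [ 0.4566 -0.0962  0.0582] F [0.33 1.24 0.74] M [-0.08  0.03  0.01] w 0.015646187824040918 gf 79.01620030403137
position: [0.4566, -0.0962, 0.0569]
contact_force: [0.4, -0.1, -0.7]
clock 4.9833 pos [ 0.4566 -0.0962  0.0569] F [ 0.45 -0.11 -0.65] M [-0.08  0.04 -0.02] w 0.015921678114076514 gf 79.01601791381836
```

```bash
for i in 1 2 3; do python3 -m jog '[{"dx":0,"dy":0,"dz":0.003,"ax":0,"ay":0,"az":0,"grip":-0.8},{"dx":0,"dy":0,"dz":0.003,"ax":0,"ay":0,"az":0,"grip":-0.8},{"dx":0,"dy":0,"dz":0.003,"ax":0,"ay":0,"az":0,"grip":-0.8}]' >/dev/null; python3 go.py 0.4575 -0.0969 0.057 1.3536|tail -1; done
```

```text
clock 5.2333 pos [ 0.4566 -0.0962  0.0562] F [-0.47  0.12 -0.15] M [-0.1  -0.   -0.01] w 0.01582718075560299 gf 79.01507377624512
clock 5.4833 pos [ 0.4567 -0.0963  0.0555] F [ 0.56 -0.14 -0.08] M [0.04 0.04 0.04] w 0.01582181808469835 gf 79.13703560829163
clock 5.7333 pos [ 0.4567 -0.0963  0.0548] F [-0.37 -0.37  0.28] M [ 0.06 -0.02 -0.03] w 0.015812673116213063 gf 79.21454071998596
```

```bash
python3 -m jog '[{"dx":0.05,"dy":-0.001,"dz":-0.003,"ax":0,"ay":0,"az":0,"grip":-0.8},{"dx":0.1,"dy":-0.0015,"dz":-0.003,"ax":0,"ay":0,"az":0,"grip":-0.8},{"dx":0.15,"dy":-0.0025,"dz":-0.003,"ax":0,"ay":0,"az":0,"grip":-0.8},{"dx":0.15,"dy":-0.0025,"dz":-0.003,"ax":0,"ay":0,"az":0,"grip":-0.8},{"dx":0.15,"dy":-0.0025,"dz":-0.003,"ax":0,"ay":0,"az":0,"grip":-0.8}]' >/dev/null
cat > f.py <<'E'
from rig import manip
import numpy as np
u=np.array([.2,.98,0]);F=[];M=[];P=[]
for _ in range(3):
    s=manip.get_state();F.append(s["contact_force"]);M.append(s["moment"]);P.append(s["position"]);manip.get_image("top")
F,M,p=np.mean(F,0),np.mean(M,0),np.mean(P,0)
print("t%.2f"%s["clock"],"pos",p.round(4),"tip depth %.1f"%(1e3*((p-[.497,.0963,0])@u+.174)),"lat %.1f"%(1e3*(p-[.497,.0963,0])@[.98,-.2,0]),"Fax %.2f Flat %.2f Fz %.2f"%(F@u,F@[.98,-.2,0],F[2]),"Mlat %.2f"%(M@[.98,-.2,0]),"gf %.1f"%s["gripper_force"])
E
python3 f.py
```

```text
t6.25 pos [ 0.4641 -0.0595  0.0555] tip depth 14.7 lat -1.1 Fax -0.01 Flat -0.05 Fz -0.46 Mlat 0.11 gf 79.1
```

```bash
for i in 1 2 3; do python3 -m jog '[{"dx":0.01,"dy":0,"dz":0,"ax":0,"ay":0,"az":0,"grip":-0.8},{"dx":0.02,"dy":-0.0003,"dz":0,"ax":0,"ay":0,"az":0,"grip":-0.8},{"dx":0.02,"dy":-0.0003,"dz":0,"ax":0,"ay":0,"az":0,"grip":-0.8}]' >/dev/null; python3 f.py; done
```

```text
t6.65 pos [ 0.4653 -0.0546  0.0555] tip depth 19.8 lat -0.9 Fax -0.05 Flat 0.19 Fz 0.00 Mlat 0.11 gf 79.1
t7.05 pos [ 0.4662 -0.0493  0.0555] tip depth 25.1 lat -1.1 Fax 0.18 Flat -0.38 Fz 0.11 Mlat 0.11 gf 79.1
t7.45 pos [ 0.4672 -0.0445  0.0555] tip depth 30.1 lat -1.0 Fax 1.20 Flat -0.56 Fz 0.27 Mlat 0.16 gf 79.2
```

```bash
for i in 1 2 3; do python3 -m jog '[{"dx":0.01,"dy":0,"dz":0,"ax":0,"ay":0,"az":0,"grip":-0.8},{"dx":0.016,"dy":-0.0003,"dz":0,"ax":0,"ay":0,"az":0,"grip":-0.8},{"dx":0.016,"dy":-0.0003,"dz":0,"ax":0,"ay":0,"az":0,"grip":-0.8}]' >/dev/null; python3 f.py; done
```

```text
t7.85 pos [ 0.468  -0.0426  0.0558] tip depth 32.1 lat -0.6 Fax -6.34 Flat -0.17 Fz 1.86 Mlat -0.97 gf 79.4
t8.25 pos [ 0.4688 -0.0389  0.0558] tip depth 35.8 lat -0.6 Fax -7.35 Flat -0.13 Fz 1.72 Mlat -1.10 gf 79.4
t8.65 pos [ 0.4696 -0.035   0.0558] tip depth 39.8 lat -0.6 Fax -7.04 Flat -0.08 Fz 2.01 Mlat -1.14 gf 79.4
```

Axial resistance jumped to about 7 N at a depth of about 31 mm and then stayed flat, so the blade is nipped. I'll check the grip for slip and the lid for lift from the pictures.

```bash
python3 w.py pics/w4.png >/dev/null; python3 - <<'E'
from h import *
from rig import manip
a=cv2.imread("pics/w2.png").astype(float);b=cv2.imread("pics/w4.png").astype(float)
for i in(a,b):
    r=(i[:,276:286,2]-i[:,276:286,0]).mean(1)[150:260];print("handle front row",150+np.interp(45,r[30:60],np.arange(30,60)))
o=dict(np.load("side.npz"));n=manip.get_image("side")
g=lambda d:cv2.cvtColor(d["img"],cv2.COLOR_RGB2GRAY).astype(np.float32)
A,B=g(o),g(n)
# front part of lid vs. lower plate/lip: patch shifts old->new
def at(p):return int(p[0]/4+221),int(p[1]/4+173)
for nm,p,w in(("ribA end",(235,345),9),("ribC end",(385,450),9),("lid cornerB",(470,462),8),("lip cornerB",(530,447),8),("lip cornerA",(250,262),7),("knob",(215,470),14)):
    x,y=at(p);s=lambda I:I[y-w:y+w,x-w:x+w].copy();print(nm,cv2.phaseCorrelate(s(A),s(B),cv2.createHanningWindow((2*w,2*w),cv2.CV_32F)))
print(proj(n,[[.41,.114,.07],[.41,.114,.072]]))
cv2.imwrite("pics/side4.png",cv2.resize(n["img"][173:323,221:421],(800,600),interpolation=cv2.INTER_CUBIC)[:,:,::-1])
E
```

```text
handle front row 188.68227848101264
handle front row 188.92943201376937
ribA end ((0.7504878787630673, -0.1979074234306779), 0.7973074776890837)
ribC end ((0.09942010137810442, -0.1654128746292436), 1.0080120725396238)
lid cornerB ((-0.14302709359266075, -0.35649735152036044), 1.0084168296307325)
lip cornerB ((-0.30314545855645214, -0.17556027320412326), 0.8198622511699796)
lip cornerA ((0.336808009038279, 0.6571515486119317), 0.9877491664886474)
knob ((-0.13635205342463763, -0.16714239823014765), 0.8892031881544326)
[[341.07646914 286.29440663]
 [341.14005431 285.69125272]]
```

View pics/side4.png

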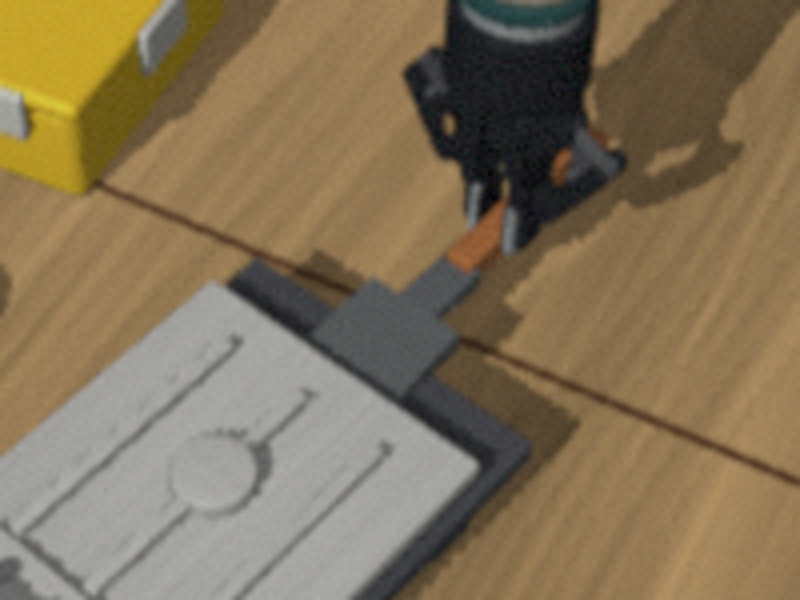

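View pics/w4.png

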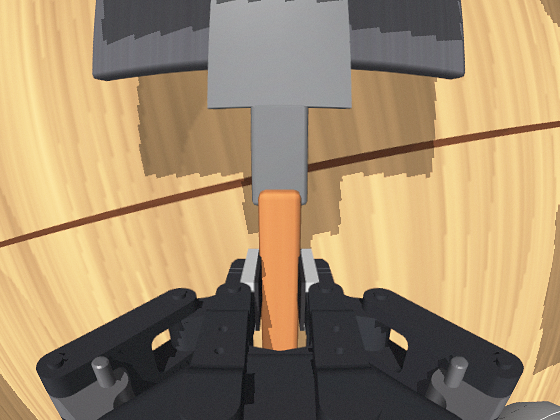

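The grip has not slipped: the handle's front edge is at row 189 in both wrist views. The blade is straight and flat on the lip and goes under the lid. The lid's front corner rose about 0.35 px, or about 1 mm. I'll check that it is steady, then hand in.

```bash
python3 -m jog '[{"dx":0,"dy":0,"dz":0,"ax":0,"ay":0,"az":0,"grip":-0.8},{"dx":0,"dy":0,"dz":0,"ax":0,"ay":0,"az":0,"grip":-0.8},{"dx":0,"dy":0,"dz":0,"ax":0,"ay":0,"az":0,"grip":-0.8},{"dx":0,"dy":0,"dz":0,"ax":0,"ay":0,"az":0,"grip":-0.8}]' >/dev/null; python3 f.py; python3 -c "
from rig import manip
print(manip.sign_off())"
```

```text
t9.23 pos [ 0.4696 -0.035   0.0558] tip depth 39.8 lat -0.6 Fax -7.40 Flat -0.80 Fz 2.04 Mlat -1.15 gf 79.4
the job is handed in; nothing more can be done
None
```

I handed the job in with the spatula still held by its handle and the blade nipped about 40 mm into the press. It was steady under about 7 N of drag, the upper plate had lifted about 1 mm, and I kept the arm clear of the bowls, box and cup.

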